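# Range check of a bench scanner

## Task

Wake the fixed scanner by squeezing its trigger fully against the grip and letting it spring right back. Then pull the sprung target rod out by its upright plate until its pointer is level with the sliding length mark on the scale, and finish while still holding it there against the spring. Do not shift the length mark, and leave the things standing round the rig where they are.

Things in the scene. Friction and masses are not known exactly. Their poses are not given: they have to be found in the camera images.
- rig: Scanner test rig, fixed: aluminium base plate 8 mm thick, x -65 to 45 mm, y -215 to 170 mm, and a wing to x -145 mm under the scanner's grip. Origin on the worktop below the rod's axis, at the middle of the target plate when home; z up, +y is the way the rod is pulled out and the scanner looks; the grip points to -x
- scanner_head (a point): Middle of the scanner's head, which lies on its side along rig y: 129 mm long, 58 mm wide, height 52 to 102 mm. Under it runs the rod's steel sleeve, 26 mm thick at its end, axis at height 36 mm, ending 59 mm short of the home plate. From there only the 11 mm rod is bare (top at 42 mm; a 20 mm collar next to the plate, top at 46 mm)
- scanner_grip (a point): Middle of the scanner's fixed pistol grip where a hand squeezes, height 77 mm. A rounded bar along rig x, 28 mm wide (rig y) and 30 mm high (62 to 92 mm), reaching 50 mm toward the head and 64 mm outward; a pillar stands under it 41 mm further out. 54 mm free below. Axes as the rig
- trigger_pad (a point): Point on the trigger to press, inside the blade (8 mm thick, 18 mm high), 47 mm from its hinge, height 77 mm. The 60 mm blade stands in front (+y) of the grip, slanting away from it by 0.30 rad at rest. Grip and trigger together measure about 55 mm over all (rig y) at rest and 41 mm squeezed
- trigger (a joint): Trigger angle: 0 at rest, 0.25 rad fully squeezed toward the grip (-y of the rig). Vertical hinge; its spring needs about 2.5 N at the pad at the start and 5 N fully in, and throws it back to 0 when released
- target_rod (a joint): How far the rod is pulled out along rig +y: 0 is home, end stop at 0.135 m. The inner spring pulls back with 2.3 N at home, rising by 45 N per metre (about 7 N at 0.11 m), and draws the rod home if let go; light friction
- plate_centre (a point): Upper part of the upright white target plate on the rod's end, height 80 mm, in the middle of its thickness. Plate 8 mm thick along the pull (rig y), 50 mm wide (rig x), height 22 to 102 mm, bar pattern on the side facing the scanner. Take it from above across its thickness, fingertips above height 50 mm. Axes as the rig
- pointer_tip (a point): Tip of the 3 mm thin dark steel pointer that sticks out of the plate's -x edge at height 35 mm, 42 mm from the rod's axis, in line with the plate's middle; moves with the rod
- mark_tip (a point): Inner edge of the upright 3 mm fin of the sliding length mark (dark steel rider, 16 mm long, top at 44 mm, on the 14 mm wide scale rail beside the rod, on its -x side), height 35 mm. The pointer is level with it when both have the same rig y. 45 to 115 mm from the pointer's home; slides with 3 N of friction. Axes as the rig
- film_centre (a point): Bystander: centre of a white film roll 60 mm across and 50 mm high, on the worktop near the rig
- slides_centre (a point): Bystander: centre of a dark slide box 30x82x28 mm behind the rig
- dropper_centre (a point): Bystander: centre of a dropper bottle 36 mm across and 98 mm high, near the rod's outer end

How it is judged:
By the outcome, as a careful person would: the job done as asked, in the order asked, and still so for the second after the job is handed in, while the arm keeps its last pose, push and grip.
It also fails if it takes over 40 s, if anything falls off the work surface, if the arm or the gripper's body presses on something with over 40 N, if the wrist force passes 120 N, or if a joint passes its speed limit or range.

## Robot

A 7-joint arm with a two-finger parallel gripper is mounted at the origin on a cart in front of the work surface, level with it; the furniture and walls round the work are solid. World frame = base frame: x ahead of the robot, y to its left, z up, the work surface at z = 0. Lengths are in m, angles in rad, forces in N, time in s.
With the tool pointing down it reaches from about 0.35 to 0.9 m from the base axis. Payload 8.1 kg.
Tool frame: the origin (TCP) lies between the finger pads; the fingertips stand 8 mm ahead of it and the grasp point (between the pads) lies 11 mm behind it (arm.tcp_to_tips is the distance from the TCP to the fingertips, in m); z points along the fingers, x is the direction in which the jaws open and shut, and the axes are right-handed (so a half turn about z gives the same grasp; the last joint's range is limited). The gripper opens to 92 mm and grips with 3 to 60 N. Pads are 19 mm wide; open, the fingers measure 130 mm over their backs; the gripper's body (75 mm by 190 mm) begins 47 mm behind the grasp point.
Start: joints at [-0.103, 0.434, 0.025, 1.573, -0.012, 1.134, -0.075], TCP at [0.625, -0, 0.235] pointing down, gripper open.
Joint ranges: [-2.62, 2.62], [-0.44, 2.09], [-1.27, 1.32], [0.08, 2.57], [-1.32, 4.46], [0.12, 2], [-2.74, 2.74]. Speed limits (rad/s): [2.22, 2.22, 3.01, 3.01, 3.14, 3.14, 3.14].

## Interface

Orientations are given as a rotation vector (axis times angle).
In Python, from cell import arm, eyes gives the robot as it stands.
- The arm moves only by the tool play_rows, never from a script. Its argument "rows" is a list of rows, each a list of 3 entries, a list of its own where there are three numbers: the shift along the tool's x, y, z each as a share of 50 cm, from -1 to 1, then the turn, a rotation vector about the tool's x, y, z each as a share of 60 degrees, from -1 to 1, then the opening, from -1 (shut) to 1 (fully open), so that 0 is half open. In form: [[[dx, dy, dz], [ax, ay, az], grip], ...]. A call has 1 to 10 rows; each row is the pose to reach, as a shift and turn from the pose commanded when the call began, along the tool's axes at that moment; what a row does not reach only later rows make up. A row lasts 1/10 s, in which the tool goes at most 50 mm and 8.59 degrees, less where a joint would pass 70% of its speed; a pose out of reach is approached as far as the arm can. A call with a number of a shift or a turn outside -1 to 1 is refused whole. A call with a gripper value outside its range is refused whole. The fingers move at their own pace and stop on an object; "newtons" is the grip in N (left out, the last holds). Time passes only in rows, so rows that repeat a pose let the fingers close. It gives the time, the measured TCP pose, the force and the opening at its end, in the units of the state.
- arm.observe(): the state, without advancing time (a new reading comes with each control period).
- eyes.get_image(name): name is "scene" or "side" or "wrist"; returns (picture, depth): 480x640x3 uint8, red, green, blue; 480x640 float32, m along the optical axis (not along the pixel's ray), 0 where there is no reading.
- eyes.get_calibration(name): a dict with "intrinsics" (3x3 intrinsics, pixels), "k1" (the pictures are not rectified: a ray, as slopes to the right and down, at radius r is drawn at 1 + k1 r^2 times it, then the intrinsics apply), "R" (3x3) and "t" (3): a world point X has camera coordinates R X + t. Camera axes: x right, y down, z forward; pixel columns grow to the right and rows downward; lengths in m; the calibration is good to about 2 mm. A picture is of the moment at which its call begins: read the wrist's pose just before it. get_calibration takes no time and is no camera call; for the wrist camera it gives the pose at the moment of the call.
- arm.sign_off(): hands the job in, once; it reports no verdict.
The state is a dict: "clock": time; "joints": joint angles; "dq": joint speeds; "joint_efforts": joint torques, N m; "position": TCP position; "ee_rot": TCP orientation; "force": force on the tool from outside, world axes, zero at the start; "ft_torque": the same for the moment, N m; "width": opening from 0.0 (shut) to 1.0 (fully open).
Only numpy, scipy, OpenCV 4.12 (cv2) and the standard library are available. Lean on these libraries where they do the work, as an engineer would, in place of code of your own. Each camera call takes 0.05 s, during which the arm holds its last target.

## Working session

There is one attempt and no reset: what is moved stays moved. The work goes in short steps, Python scripts to look and compute and a tool call to move; the robot and the scene stay as the last step left them, time stands still between calls to the robot, and variables do not carry over. Pictures are saved under pics/ and viewed, and the job is handed in when it is done.

Besides the shell and the picture viewer there is one more tool, called as name([rows], argument=value, ...), one row to a line, values as JSON. play_rows: Moves the arm, as the interface text tells. Its arguments: {"type":"object","properties":{"rows":{"type":"array","items":{"type":"array"}},"newtons":{"type":"number"}},"required":["rows"]}

```bash
mkdir -p pics; ls
cat > h.py <<'E'
import numpy as np, cv2
from cell import arm, eyes
def cal(n):
    c=eyes.get_calibration(n); return {k:np.array(v) if k!='k1' else float(v) for k,v in c.items()}
def und(c,u,v):
    K=c['intrinsics']; x=(u-K[0,2])/K[0,0]; y=(v-K[1,2])/K[1,1]
    xd,yd=x,y
    for _ in range(20):
        f=1+c['k1']*(x*x+y*y); x=xd/f; y=yd/f
    return x,y
def atz(c,u,v,z):
    x,y=und(c,np.float64(u),np.float64(v)); d=c['R'].T@np.array([x,y,1]); o=-c['R'].T@c['t']
    return o+d*(z-o[2])/d[2]
def atd(c,u,v,D):
    x,y=und(c,np.float64(u),np.float64(v)); return c['R'].T@(np.array([x,y,1])*D-c['t'])
def proj(c,X):
    p=c['R']@np.array(X)+c['t']; x,y=p[:2]/p[2]; f=1+c['k1']*(x*x+y*y); K=c['intrinsics']
    return np.array([K[0,0]*x*f+K[0,2],K[1,1]*y*f+K[1,2]])
def cloud(c,D):
    v,u=np.mgrid[0:480,0:640]; x,y=und(c,u.astype(float),v.astype(float))
    P=np.stack([x*D,y*D,D],-1)-c['t']; return P@c['R']
E
python3 - <<'E'
from h import *
for n in ['scene','side','wrist']:
    c=cal(n); im,d=eyes.get_image(n); cv2.imwrite(f'pics/{n}0.png',im[:,:,::-1]); np.savez(f'pics/{n}0.npz',im=im,d=d,**c)
    print(n,-c['R'].T@c['t'],c['R'][2],c['intrinsics'][0,0])
print(arm.observe())
E
```

```text
pics
scene [0.07367304 0.35918744 0.7211106 ] [ 0.557176   -0.39992578 -0.72774602] 534.2268875540867
side [0.40791913 0.7894653  0.41042158] [ 0.15623351 -0.90874808 -0.38699874] 452.2570716017741
wrist [0.62356326 0.06830938 0.38390135] [-4.77752269e-04 -2.57136958e-01 -9.66374853e-01] 365.6499280946359
{'clock': 0.15, 'joints': array([-0.10260338,  0.43503834,  0.02499191,  1.57383057, -0.01160767,
        1.13398204, -0.07508023]), 'dq': array([ 8.56486428e-05, -1.88376125e-03, -7.42383599e-04, -3.96402551e-03,
       -2.67931229e-04,  1.20070700e-03, -1.20348860e-03]), 'joint_efforts': array([ 9.13879558e-04, -6.68263149e+01,  9.85680185e-01, -3.14695251e+01,
       -6.03506877e-02,  3.94195947e-02,  8.07748006e-05]), 'position': array([ 6.24657349e-01, -4.88993829e-05,  2.34162973e-01]), 'ee_rot': array([ 3.14148920e+00, -1.00981611e-04, -1.74097620e-03]), 'force': array([ 0.37806603,  1.07673672, -0.26991656]), 'ft_torque': array([ 0.03667397,  0.05002052, -0.00164276]), 'width': 1.0030121950313426}
```

View pics/scene0.png

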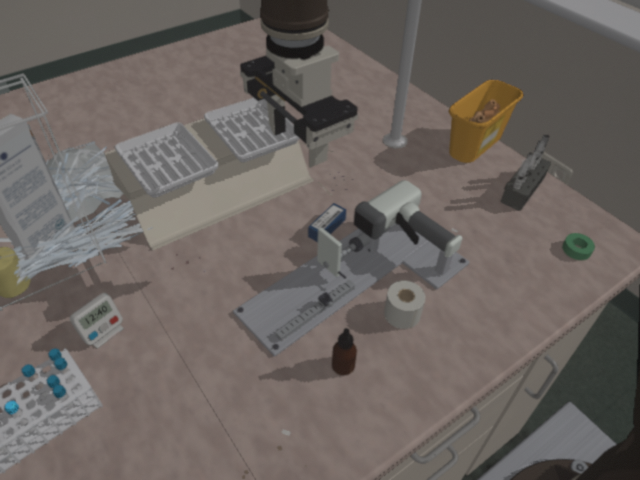

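View pics/side0.png

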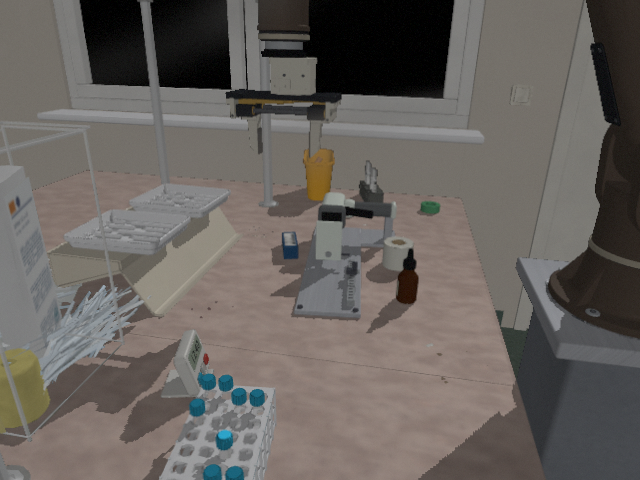

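View pics/wrist0.png

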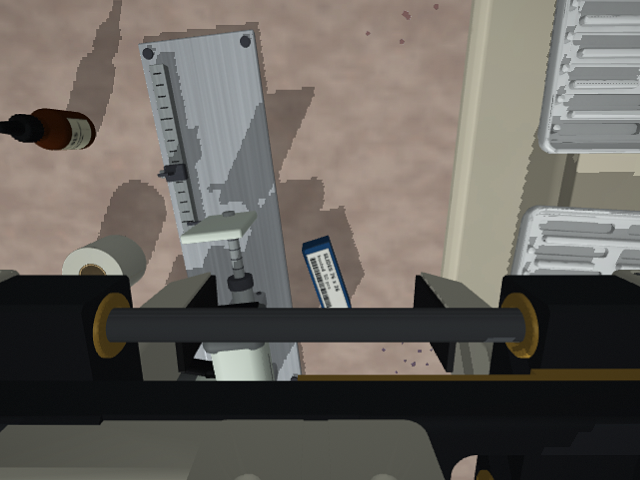

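Run:
```python
import cv2,numpy as np
a=cv2.imread('pics/wrist0.png')[0:300,40:360]; cv2.imwrite('pics/w0c.png',cv2.resize(a,None,fx=2,fy=2,interpolation=cv2.INTER_CUBIC)[:600])
a=cv2.imread('pics/scene0.png')[160:360,220:480]; cv2.imwrite('pics/s0c.png',cv2.resize(a,None,fx=3,fy=3,interpolation=cv2.INTER_CUBIC))
a=cv2.imread('pics/side0.png')[180:330,270:430]; cv2.imwrite('pics/d0c.png',cv2.resize(a,None,fx=4,fy=4,interpolation=cv2.INTER_CUBIC))
```

```text
(no output)
```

View pics/w0c.png

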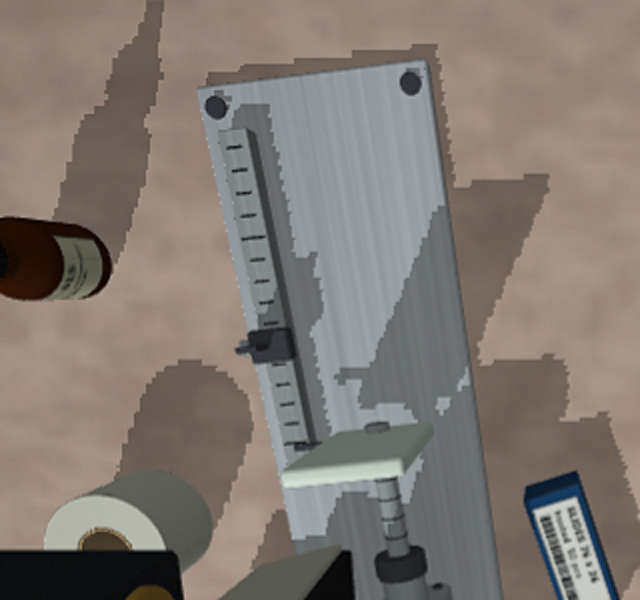

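View pics/s0c.png

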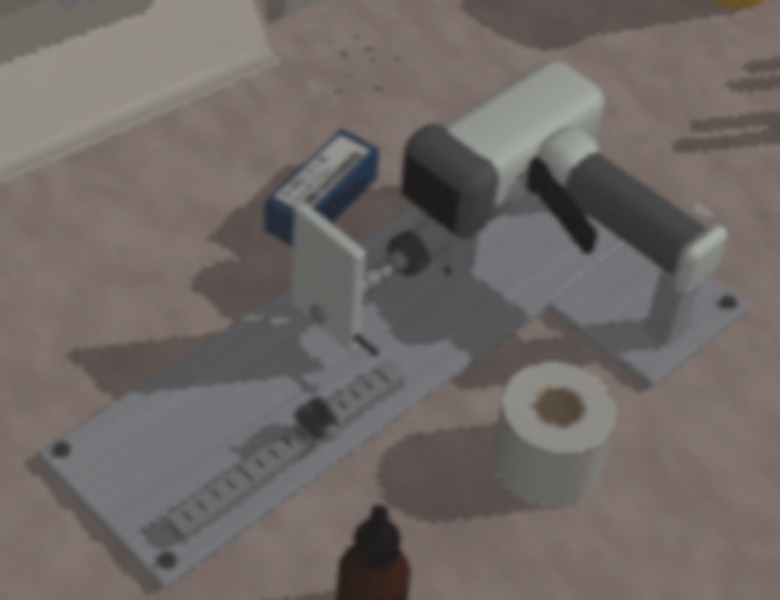

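View pics/d0c.png

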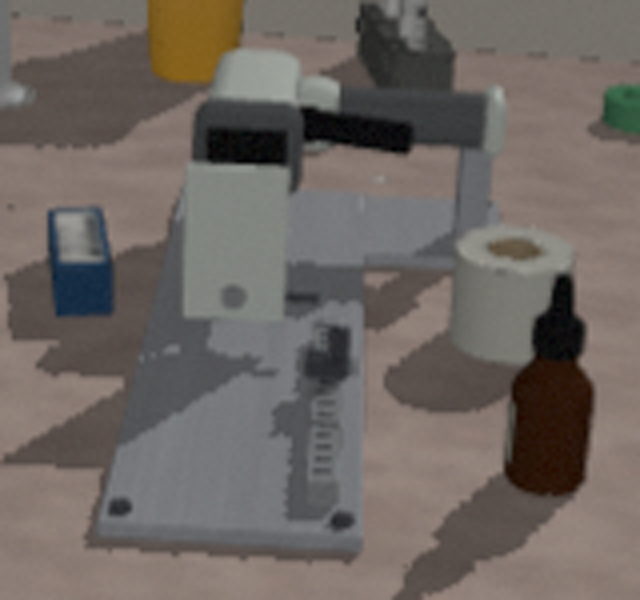

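```bash
cat > fit.py <<'E'
from h import *
from scipy.optimize import least_squares
C={n:dict(np.load(f'pics/{n}0.npz')) for n in ['scene','side','wrist']}
for n in C: C[n]['k1']=float(C[n]['k1'])
f={'scene':lambda u,v:(220+(u-1)/3,160+(v-1)/3),'side':lambda u,v:(270+(u-1.5)/4,180+(v-1.5)/4),'wrist':lambda u,v:(40+(u-.5)/2,(v-.5)/2)}
obs=[('scene',(40,455),(45,170,8)),('scene',(162,587),(-65,170,6)),('scene',(300,200),(25,4,102)),('scene',(363,258),(-25,4,102)),
('side',(98,530),(45,170,8)),('side',(360,541),(-65,170,8)),('side',(187,166),(25,4,102)),('side',(288,170),(-25,4,102)),
('wrist',(197,88),(-65,170,8)),('wrist',(427,60),(45,170,8)),('wrist',(284,486),(-25,-4,102)),('wrist',(402,475),(25,-4,102))]
def T(p,X):
    c,s=np.cos(p[2]),np.sin(p[2]); return np.array([p[0]+c*X[0]-s*X[1],p[1]+s*X[0]+c*X[1],X[2]])
def res(p,ns=C):
    r=[]
    for n,uv,X in obs:
        if n in ns: r.extend((proj(C[n],T(p,np.array(X)/1000))-f[n](*uv)))
    return np.array(r)
if __name__=='__main__':
    for ns in [list(C),['scene'],['side'],['wrist']]:
        s=least_squares(res,[.56,.1,.1],args=(ns,)); print(ns,s.x.round(4)); print(s.fun.reshape(-1,2).round(1).tolist())
    p=least_squares(res,[.56,.1,.1]).x; np.save('rig.npy',p)
    def inv(X): 
        c,s_=np.cos(p[2]),np.sin(p[2]); d=X-np.array([p[0],p[1],0]); return np.array([c*d[0]+s_*d[1],-s_*d[0]+c*d[1],d[2]])*1000
    for n,uv,z in [('wrist',(238,350),35),('wrist',(293,330),44),('wrist',(250,338),44),('scene',(377,352),35),('scene',(318,402),44),('scene',(595,245),70),('scene',(555,65),102)]:
        print(n,uv,inv(atz(C[n],*f[n](*uv),z/1000)).round(1))
    # surfaces from depth
    for n in C:
        P=cloud(C[n],C[n]['d']); np.save(f'pics/P_{n}.npy',P)
E
python3 fit.py
```

```text
['scene', 'side', 'wrist'] [ 0.5396 -0.0052  0.1057]
[[-0.2, -2.3], [1.1, -1.0], [-1.6, 1.5], [-1.6, -0.6], [-0.8, -1.9], [0.6, -0.5], [-0.5, 0.6], [0.6, 0.9], [-1.5, -1.0], [0.1, -1.1], [-1.6, 1.6], [1.1, 0.7]]
['scene'] [ 0.5375 -0.0051  0.1009]
[[0.3, -1.8], [1.3, -0.2], [-0.8, 2.3], [-0.8, 0.3]]
['side'] [ 0.5397 -0.0037  0.1099]
[[-0.6, -1.3], [0.9, -0.1], [-0.7, 0.9], [0.4, 1.2]]
['wrist'] [ 0.5399 -0.0052  0.1051]
[[-1.1, -1.1], [0.6, -1.1], [-1.1, 1.6], [1.5, 0.7]]
wrist (238, 350) [-59.1  49.2  35. ]
wrist (293, 330) [-28.3  55.8  44. ]
wrist (250, 338) [-48.6  54.4  44. ]
scene (377, 352) [-41.    0.9  35. ]
scene (318, 402) [-50.4  53.4  44. ]
scene (595, 245) [ -84.2 -123.    70. ]
scene (555, 65) [  11.6 -189.4  102. ]
```

Run:
```python
from fit import *
p=np.load('rig.npy')
c,s=np.cos(p[2]),np.sin(p[2])
from scipy import stats
S=[]
for n in ['scene','side']:
    d=C[n]['d']; P=np.load(f'pics/P_{n}.npy')[d>0]
    Q=P-[p[0],p[1],0]; R=np.stack([c*Q[:,0]+s*Q[:,1],-s*Q[:,0]+c*Q[:,1],Q[:,2]],-1)*1000
    m=(abs(R[:,0])<220)&(R[:,1]>-260)&(R[:,1]<200)&(R[:,2]>3)&(R[:,2]<115); R=R[m]; np.save(f'pics/R_{n}.npy',R)
    print(n,len(R))
    h=R[(R[:,2]>95)&(R[:,1]<-30)]; print(' head top',h.min(0),h.max(0), np.percentile(h,[2,98],axis=0).round())
    for x0 in range(-150,-30,10):
        g=R[(R[:,0]>x0)&(R[:,0]<x0+10)&(R[:,2]>50)&(R[:,1]<-30)]
        if len(g):
            i=g[:,2]>85
            print(x0,len(g),'y',np.percentile(g[:,1],[0,5,95,100]).round(),'zmax',g[:,2].max().round(), 'topy',g[i,1].min().round() if i.any() else '', g[i,1].max().round() if i.any() else '')
    pl=R[(abs(R[:,1])<15)&(R[:,2]>55)]; print(' plate',np.percentile(pl,[1,50,99],axis=0).round(1))
    h=R[(abs(R[:,0])<25)&(R[:,1]<-20)&(R[:,2]>60)]; print('head y',np.percentile(h[:,1],[1,99]))
```

```text
scene 18422
 head top [ -42.08202183 -199.35927401   95.0224897 ] [ 26.55751447 -77.74388688 104.4711817 ] [[ -28. -194.   95.]
 [  22.  -81.  102.]]
-150 6 y [-62. -61. -50. -50.] zmax 51.0 topy  
-140 221 y [-170. -164. -137.  -53.] zmax 95.0 topy -167.0 -137.0
-130 129 y [-166. -160.  -91.  -32.] zmax 94.0 topy -166.0 -138.0
-120 139 y [-164. -160.  -48.  -33.] zmax 91.0 topy -164.0 -139.0
-110 109 y [-166. -161. -139. -138.] zmax 93.0 topy -166.0 -141.0
-100 113 y [-163. -161. -138. -137.] zmax 94.0 topy -163.0 -140.0
-90 148 y [-164. -160. -114. -113.] zmax 92.0 topy -164.0 -113.0
-80 153 y [-165. -158. -115. -114.] zmax 92.0 topy -165.0 -117.0
-70 146 y [-164. -161. -118. -116.] zmax 93.0 topy -164.0 -140.0
-60 141 y [-164. -159. -121. -119.] zmax 93.0 topy -164.0 -123.0
-50 158 y [-167. -162. -124. -122.] zmax 96.0 topy -167.0 -125.0
-40 145 y [-166. -162. -127.  -89.] zmax 96.0 topy -166.0 -129.0
 plate [[-25.5  -2.1  55.6]
 [ -3.4   4.5  83.3]
 [ 24.5   6.4 102.1]]
head y [-198.01838859  -74.94530089]
side 10203
 head top [-135.18256324 -194.63605796   95.00703437] [ 27.4016
[... 241 characters left out ...]
-165.0 -138.0
-120 99 y [-153. -151.  -37.  -30.] zmax 95.0 topy -153.0 -139.0
-110 70 y [-160. -157. -138.  -33.] zmax 95.0 topy -160.0 -139.0
-100 58 y [-159. -156. -139. -138.] zmax 94.0 topy -159.0 -139.0
-90 73 y [-157. -153. -114. -112.] zmax 95.0 topy -157.0 -113.0
-80 67 y [-154. -152. -115. -114.] zmax 94.0 topy -154.0 -116.0
-70 74 y [-160. -153. -118. -117.] zmax 94.0 topy -160.0 -117.0
-60 70 y [-159. -155. -121. -119.] zmax 95.0 topy -159.0 -121.0
-50 71 y [-159. -156. -125. -124.] zmax 98.0 topy -159.0 -125.0
-40 83 y [-161. -152. -128. -126.] zmax 99.0 topy -161.0 -126.0
 plate [[-24.4  -1.1  55.6]
 [ -0.2   4.5  81.2]
 [ 24.6   7.5 104.4]]
head y [-192.03702289  -73.84408464]
```

```bash
cat >> h.py <<'E'
from scipy.spatial.transform import Rotation as Ro
def goto(X,yaw,s=None):
    "shift/turn shares from the current measured pose to X, tool down w/ tool x at world yaw"
    s=s or arm.observe(); R0=Ro.from_rotvec(s['ee_rot'])
    Rt=Ro.from_euler('z',yaw)*Ro.from_rotvec([np.pi,0,0])
    d=R0.inv().apply(np.array(X)-s['position'])/.5
    t=(R0.inv()*Rt).as_rotvec()/np.radians(60)
    return d.round(4),t.round(4)
def rig(x,y,z):
    p=np.load('rig.npy'); c,s=np.cos(p[2]),np.sin(p[2]); return np.array([p[0]*1000+c*x-s*y,p[1]*1000+s*x+c*y,z])/1000
YAW=float(np.load('rig.npy')[2])+np.pi/2
E
python3 - <<'E'
from h import *
print(rig(-78,-145.5,160)); print(goto(rig(-78,-145.5,160),YAW))
E
```

```text
[ 0.47738005 -0.15808764  0.16      ]
(array([-0.2944,  0.3161,  0.1487]), array([-8.000e-04,  9.000e-04, -1.601e+00]))
```

play_rows([
  [[-0.07,0.08,0.03],[0,0,-0.14],1],
  [[-0.13,0.14,0.05],[0,0,-0.28],1],
  [[-0.18,0.2,0.07],[0,0,-0.42],1],
  [[-0.23,0.25,0.1],[0,0,-0.56],1],
  [[-0.27,0.29,0.12],[0,0,-0.7],1],
  [[-0.2944,0.3161,0.12],[0,0,-0.83],1],
  [[-0.2944,0.3161,0.12],[0,0,-0.9],1],
  [[-0.2944,0.3161,0.12],[0,0,-0.9],1],
])

```text
clock: 0.95
position: [0.4773, -0.1587, 0.1746]
ee_rot: [-2.799, -1.425, 0.0]
force: [0.0, -0.2, 0.8]
width: 1.005
```

Run:
```python
from h import *
print(arm.observe()['position'],goto(rig(-78,-145.5,160),YAW))
```

```text
[ 0.47727105 -0.15867761  0.1746373 ] (array([ 0.0011, -0.0005,  0.0293]), array([-3.000e-04, -0.000e+00, -7.014e-01]))
```

play_rows([
  [[0,0,0.01],[0,0,-0.14],1],
  [[0,0,0.02],[0,0,-0.28],1],
  [[0.001,0,0.02],[0,0,-0.42],1],
  [[0.001,0,0.02],[0,0,-0.56],1],
  [[0.001,0,0.02],[0,0,-0.7014],1],
  [[0.001,0,0.02],[0,0,-0.7014],1],
  [[0.001,0,0.02],[0,0,-0.7014],1],
])

```text
clock: 1.65
position: [0.4783, -0.1573, 0.1647]
ee_rot: [-2.107, -2.33, -0.0]
force: [-0.3, -0.4, -0.2]
width: 1.001
```

Run:
```python
from h import *
s=arm.observe()
c=cal('wrist'); im,d=eyes.get_image('wrist'); cv2.imwrite('pics/w1.png',im[:,:,::-1]); np.savez('pics/w1.npz',d=d,**c)
print(s['joints'],s['position'],goto(rig(-78,-145.5,66),YAW))
for X in [(-78,-138,92),(-90,-117,86),(-78,-166,92)]: print(X,proj(c,rig(*X)))
```

```text
[ 0.44408952  0.33620759 -0.29420598  1.93447289  0.12318987  0.88814527
  1.75906185] [ 0.47827501 -0.15734541  0.16466551] (array([-0.0012, -0.0018,  0.1973]), array([-0.    , -0.0002, -0.0043]))
(-78, -138, 92) [326.84568117 252.89156265]
(-90, -117, 86) [359.19005159 232.13990983]
(-78, -166, 92) [282.89505154 253.13990901]
```

View pics/w1.png

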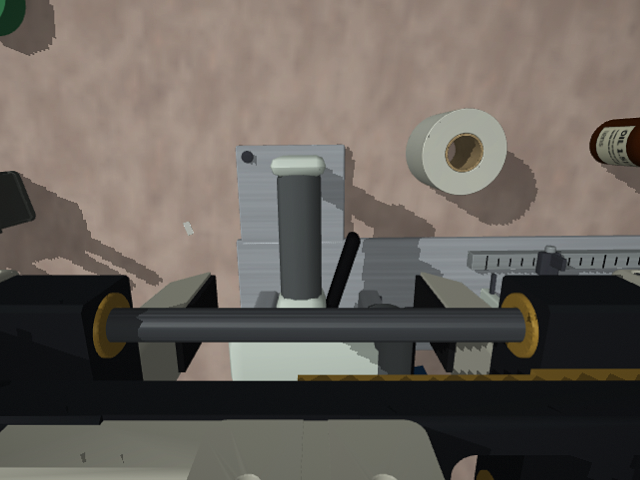

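play_rows([
  [[-0.006,-0.002,0.05],[0,0,0],1],
  [[-0.006,-0.002,0.1],[0,0,0],1],
  [[-0.006,-0.002,0.14],[0,0,0],1],
  [[-0.006,-0.002,0.17],[0,0,0],1],
  [[-0.006,-0.002,0.19],[0,0,0],1],
  [[-0.006,-0.002,0.197],[0,0,0],1],
  [[-0.006,-0.002,0.197],[0,0,0],1],
])

```text
clock: 2.4
position: [0.4775, -0.1607, 0.0662]
ee_rot: [-2.102, -2.335, 0.0]
force: [-0.9, 0.1, 0.0]
width: 1.002
```

Run:
```python
from h import *
s=arm.observe(); print(s['position'],rig(-78,-148,66),s['force'])
im,d=eyes.get_image('side'); cv2.imwrite('pics/d1.png',cv2.resize(im[180:330,270:430,::-1],None,fx=4,fy=4))
im,d=eyes.get_image('wrist'); cv2.imwrite('pics/w2.png',im[:,:,::-1])
```

```text
[ 0.47745898 -0.1606521   0.06616294] [ 0.47764375 -0.16057369  0.066     ] [-0.87804181  0.07612016  0.03333704]
```

View pics/d1.png

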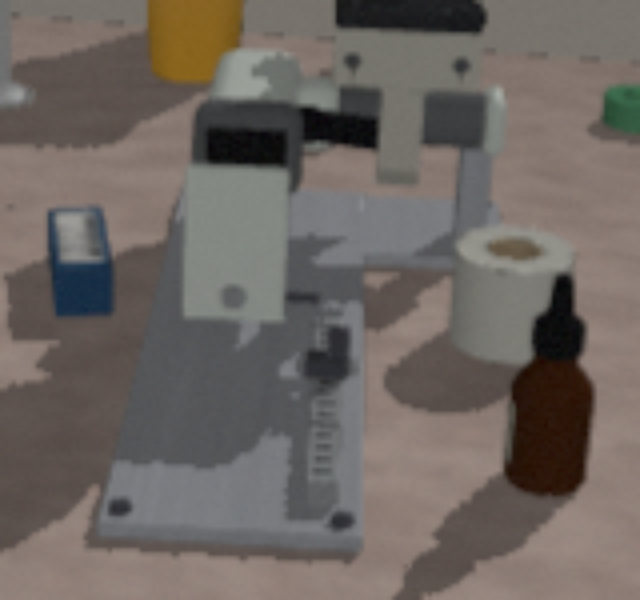

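View pics/w2.png

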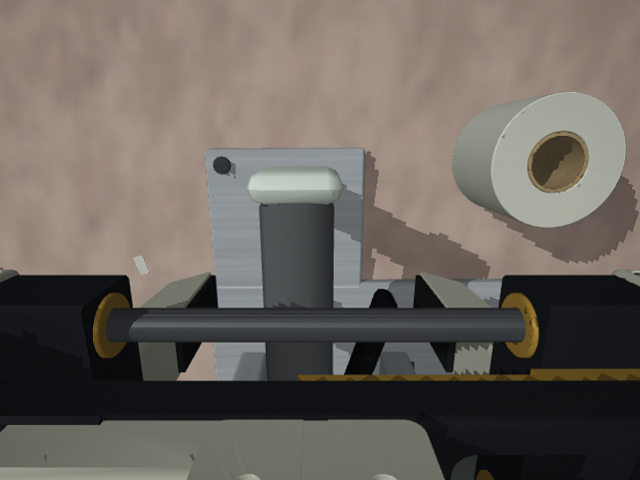

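play_rows([
  [[0,0,0],[0,0,0],-1],
  [[0,0,0],[0,0,0],-1],
  [[0,0,0],[0,0,0],-1],
  [[0,0,0],[0,0,0],-1],
  [[0,0,0],[0,0,0],-1],
  [[0,0,0],[0,0,0],-1],
], newtons=15)

```text
clock: 3.1
position: [0.4764, -0.16, 0.0659]
ee_rot: [-2.098, -2.335, 0.001]
force: [-4.2, 3.4, -0.6]
width: 0.527
```

Run:
```python
from h import *
s=arm.observe(); print(s['position'],s['width']*92,s['force'])
im,d=eyes.get_image('wrist'); cv2.imwrite('pics/w3.png',im[:,:,::-1]); print(arm.observe()['width']*92)
```

```text
[ 0.47641989 -0.15996655  0.06591515] 48.44086020902484 [-4.21354017  3.4014787  -0.55396652]
44.81169690816273
```

View pics/w3.png

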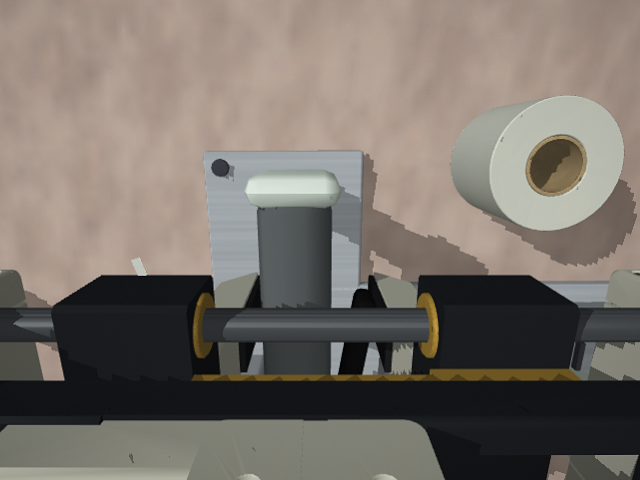

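Still closing; continue.

play_rows([
  [[0,0,0],[0,0,0],-1],
  [[0,0,0],[0,0,0],-1],
  [[0,0,0],[0,0,0],-1],
  [[0,0,0],[0,0,0],-1],
], newtons=20)

```text
clock: 3.55
position: [0.4766, -0.1621, 0.0659]
ee_rot: [-2.102, -2.335, 0.003]
force: [-1.9, -4.9, -4.2]
width: 0.428
```

Run:
```python
from h import *
s=arm.observe(); print(s['position'],s['width']*92,s['force'])
im,d=eyes.get_image('wrist'); cv2.imwrite('pics/w4.png',im[:,:,::-1]); print(arm.observe()['width']*92)
```

```text
[ 0.47664673 -0.16209746  0.06585737] 39.36831492085027 [-1.93573598 -4.86562888 -4.19097879]
39.411218306843885
```

View pics/w4.png

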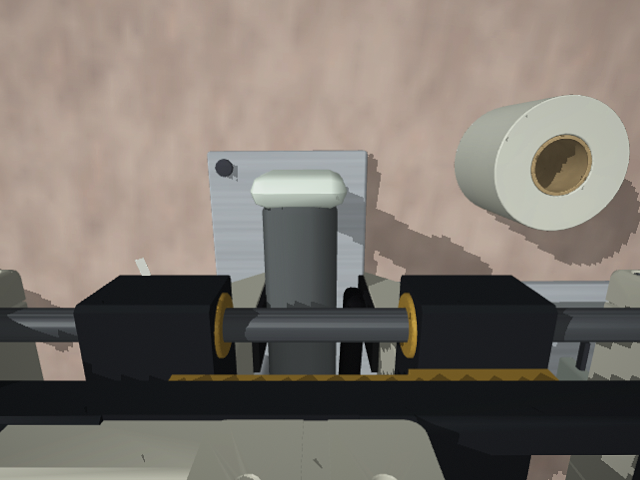

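play_rows([
  [[0,0,0],[0,0,0],1],
  [[0,0,0],[0,0,0],1],
  [[0,0,0],[0,0,0],1],
  [[0,0,0],[0,0,0],1],
  [[0,0,0],[0,0,0],1],
  [[0,0,0],[0,0,0],1],
  [[0,0,0],[0,0,0],1],
])

```text
clock: 4.3
position: [0.4775, -0.1611, 0.0663]
ee_rot: [2.101, 2.335, -0.0]
force: [-0.2, 0.0, -0.4]
width: 0.974
```

Run:
```python
from h import *
s=arm.observe(); print(s['position'],s['width']*92,s['force'])
im,d=eyes.get_image('wrist'); cv2.imwrite('pics/w5.png',im[:,:,::-1]); print(arm.observe()['width']*92)
print(goto(rig(-78,-148,160),YAW),goto(rig(0,0,160),YAW),goto(rig(0,0,69),YAW))
```

```text
[ 0.47747346 -0.16111187  0.06633905] 89.64936645953836 [-0.24557201  0.03061759 -0.36722881]
90.76713556724016
(array([ 0.0009,  0.0006, -0.1874]), array([0.0001, 0.0003, 0.0001])) (array([ 0.2969,  0.1566, -0.1874]), array([0.0001, 0.0003, 0.0001])) (array([ 0.2969,  0.1566, -0.0054]), array([0.0001, 0.0003, 0.0001]))
```

View pics/w5.png

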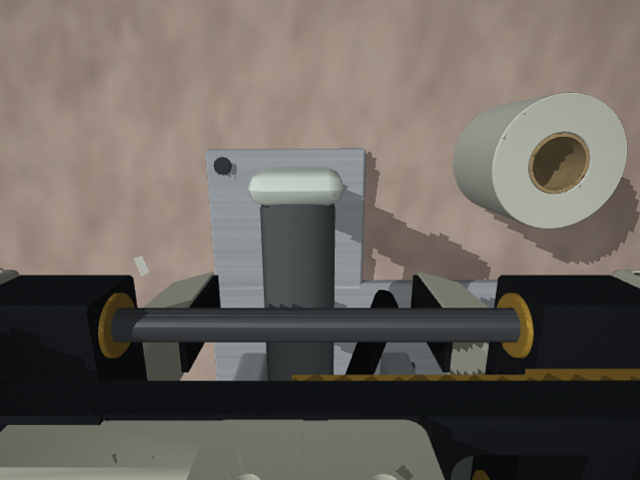

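play_rows([
  [[0,0,-0.06],[0,0,0],1],
  [[0,0,-0.13],[0,0,0],1],
  [[0,0,-0.187],[0,0,0],1],
  [[0.05,0.03,-0.187],[0,0,0],0],
  [[0.13,0.07,-0.187],[0,0,0],0],
  [[0.21,0.11,-0.187],[0,0,0],0],
  [[0.27,0.145,-0.187],[0,0,0],0],
  [[0.297,0.157,-0.187],[0,0,0],0],
  [[0.297,0.157,-0.187],[0,0,0],0],
  [[0.297,0.157,-0.187],[0,0,0],0],
])

```text
clock: 5.35
position: [0.5393, -0.0061, 0.1595]
ee_rot: [2.101, 2.335, -0.002]
force: [0.2, -0.9, -0.1]
width: 0.506
```

Run:
```python
from h import *
s=arm.observe(); print(s['position'],s['joints'],s['width']*92,s['force'])
c=cal('wrist'); im,d=eyes.get_image('wrist'); cv2.imwrite('pics/w6.png',im[:,:,::-1]); np.savez('pics/w6.npz',d=d,**c)
a=im[150:350,230:490,::-1]; cv2.imwrite('pics/w6c.png',cv2.resize(a,None,fx=3,fy=3,interpolation=cv2.INTER_CUBIC))
for X in [(-25,-4,102),(-25,4,102),(-42,0,35),(-65,170,8),(-65,0,8)]: print(X,proj(c,rig(*X)))
print(goto(rig(0,0,69),YAW))
```

```text
[ 0.53925408 -0.00609538  0.15947321] [ 0.16202696  0.40069008 -0.331919    1.85420045  0.16233481  0.91385238
  1.43117134] 46.55906421495882 [ 0.15020879 -0.9206723  -0.05499494]
(-25, -4, 102) [310.85620455 222.05232733]
(-25, 4, 102) [324.64254809 222.04144464]
(-42, 0, 35) [317.20419806 180.39843901]
(-65, 170, 8) [529.25811333 147.82329014]
(-65, 0, 8) [317.05496176 147.92771275]
(array([0.0033, 0.0014, 0.181 ]), array([-0.0009,  0.001 , -0.0014]))
```

View pics/w6.png

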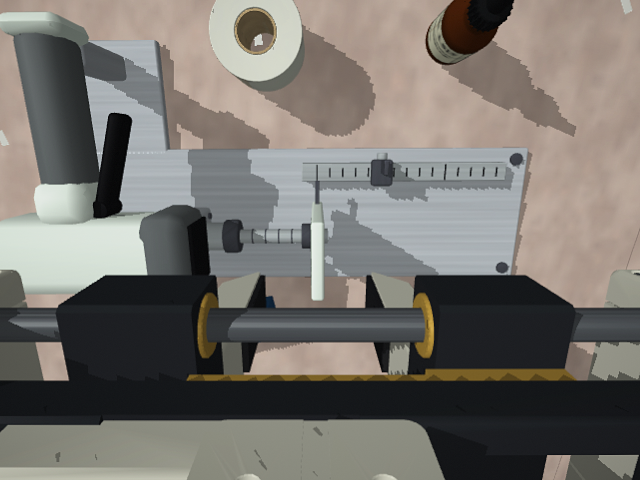

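View pics/w6c.png

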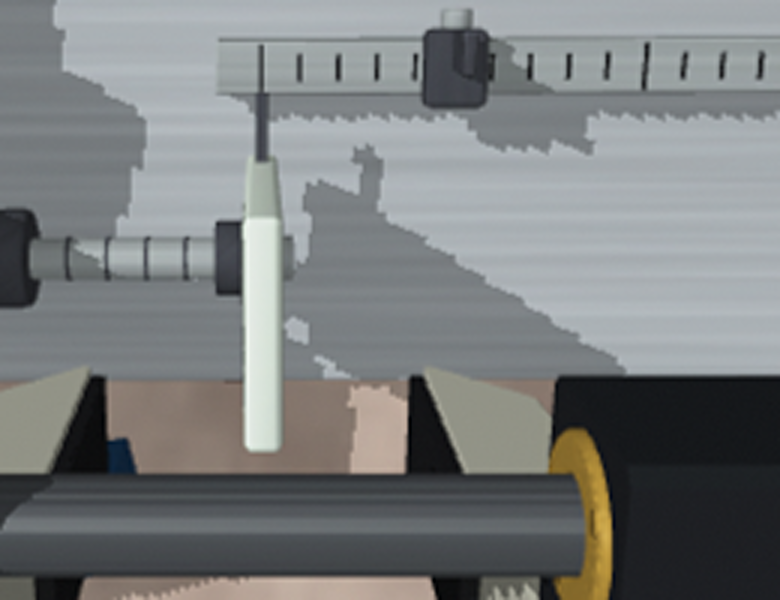

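play_rows([
  [[0.003,0.001,0.05],[0,0,0],0],
  [[0.003,0.001,0.1],[0,0,0],0],
  [[0.003,0.001,0.14],[0,0,0],0],
  [[0.003,0.001,0.17],[0,0,0],0],
  [[0.003,0.001,0.181],[0,0,0],0],
  [[0.003,0.001,0.181],[0,0,0],0],
  [[0.003,0.001,0.181],[0,0,0],0],
])

```text
clock: 6.1
position: [0.5404, -0.004, 0.0699]
ee_rot: [2.101, 2.334, 0.001]
force: [0.4, -0.0, 0.8]
width: 0.498
```

Run:
```python
from h import *
s=arm.observe(); print(s['position'],s['width']*92,s['force'])
c=cal('wrist'); im,d=eyes.get_image('wrist'); np.savez('pics/w7.npz',d=d,**c)
a=im[80:340,180:500,::-1]; cv2.imwrite('pics/w7c.png',cv2.resize(a,None,fx=2.3,fy=2.3,interpolation=cv2.INTER_CUBIC))
a=im[90:190,330:460,::-1]; cv2.imwrite('pics/w7d.png',cv2.resize(a,None,fx=6,fy=6,interpolation=cv2.INTER_CUBIC))
```

```text
[ 0.540408   -0.0039612   0.06988222] 45.84378747215731 [ 0.35611397 -0.00516573  0.8010659 ]
```

View pics/w7c.png

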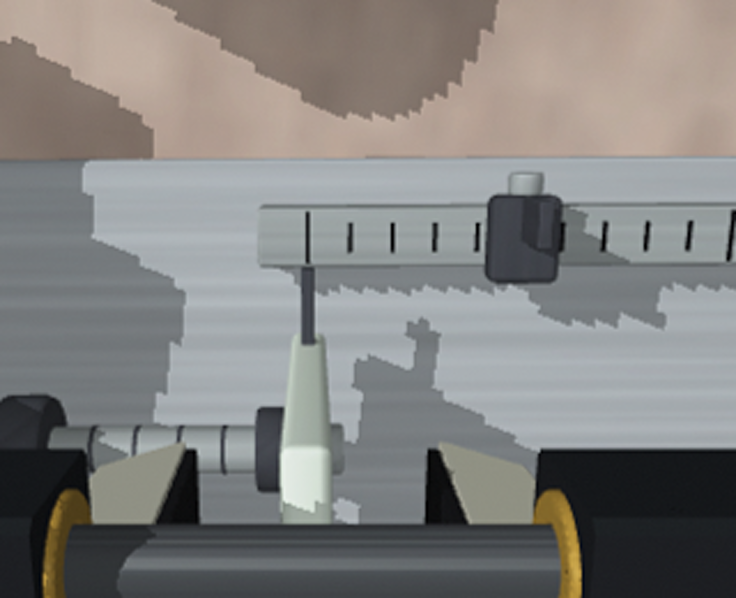

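View pics/w7d.png

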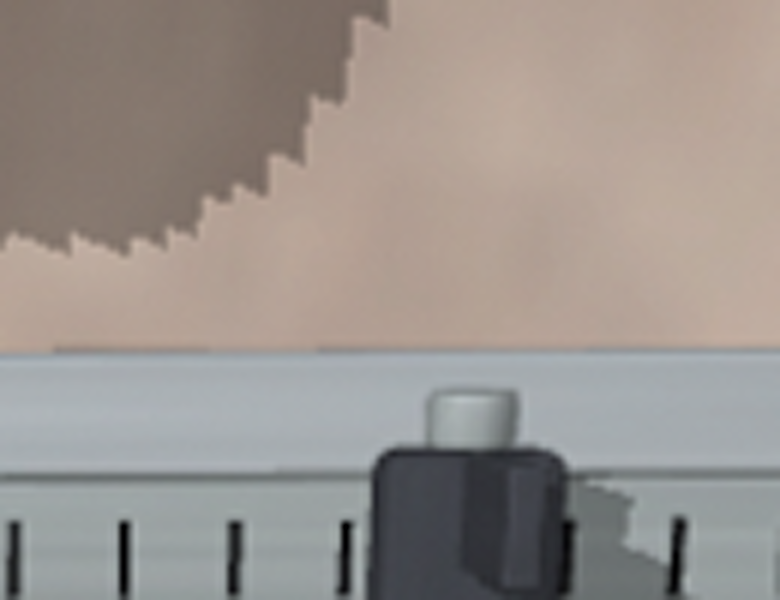

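play_rows([
  [[0,0,0],[0,0,0],-1],
  [[0,0,0],[0,0,0],-1],
  [[0,0,0],[0,0,0],-1],
  [[0,0,0],[0,0,0],-1],
  [[0,0,0],[0,0,0],-1],
  [[0,0,0],[0,0,0],-1],
  [[0,0,0],[0,0,0],-1],
], newtons=35)

```text
clock: 6.85
position: [0.5401, -0.0037, 0.0693]
ee_rot: [2.1, 2.336, -0.001]
force: [0.1, -3.3, 2.4]
width: 0.083
```

Run:
```python
from h import *
s=arm.observe(); print(s['position'],s['width']*92,s['force'])
c=cal('wrist'); im,d=eyes.get_image('wrist'); np.savez('pics/w8.npz',d=d,im=im,**c)
a=im[80:340,180:500,::-1]; cv2.imwrite('pics/w8c.png',cv2.resize(a,None,fx=2.3,fy=2.3,interpolation=cv2.INTER_CUBIC))
```

```text
[ 0.54014147 -0.00366392  0.06927114] 7.628567582591046 [ 0.05968036 -3.31270331  2.37474312]
```

View pics/w8c.png

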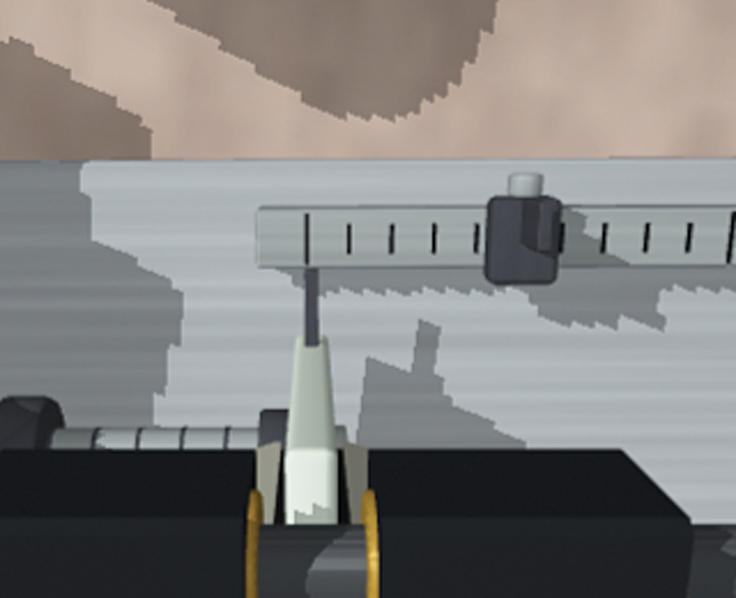

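play_rows([
  [[0.01,0,0],[0,0,0],-1],
  [[0.025,0,0],[0,0,0],-1],
  [[0.04,0,0],[0,0,0],-1],
  [[0.055,0,0],[0,0,0],-1],
  [[0.07,0,0],[0,0,0],-1],
  [[0.08,0,0],[0,0,0],-1],
  [[0.088,0,0],[0,0,0],-1],
  [[0.088,0,0],[0,0,0],-1],
  [[0.088,0,0],[0,0,0],-1],
])

```text
clock: 7.8
position: [0.5353, 0.0404, 0.0693]
ee_rot: [-2.1, -2.336, 0.0]
force: [-2.5, -4.2, 5.6]
width: 0.084
```

```bash
cat > look.py <<'E'
from h import *
import sys
k=sys.argv[1]
s=arm.observe(); print(s['clock'],s['position'],s['width']*92,s['force'])
c=cal('wrist'); im,d=eyes.get_image('wrist'); np.savez(f'pics/{k}.npz',d=d,im=im,**c)
print('cam z-axis in tool/ right axis in rig yaw', np.degrees(np.arctan2(c['R'][0,1],c['R'][0,0]))-np.degrees(YAW))
a=im[140:240,260:390,::-1]; cv2.imwrite(f'pics/{k}d.png',cv2.resize(a,None,fx=6,fy=6,interpolation=cv2.INTER_CUBIC))
E
python3 look.py w9
```

```text
7.8 [0.53530723 0.04043977 0.06925942] 7.7738997233998886 [-2.45295533 -4.2338874   5.62969943]
cam z-axis in tool/ right axis in rig yaw -0.01613162321493178
```

View pics/w9d.png

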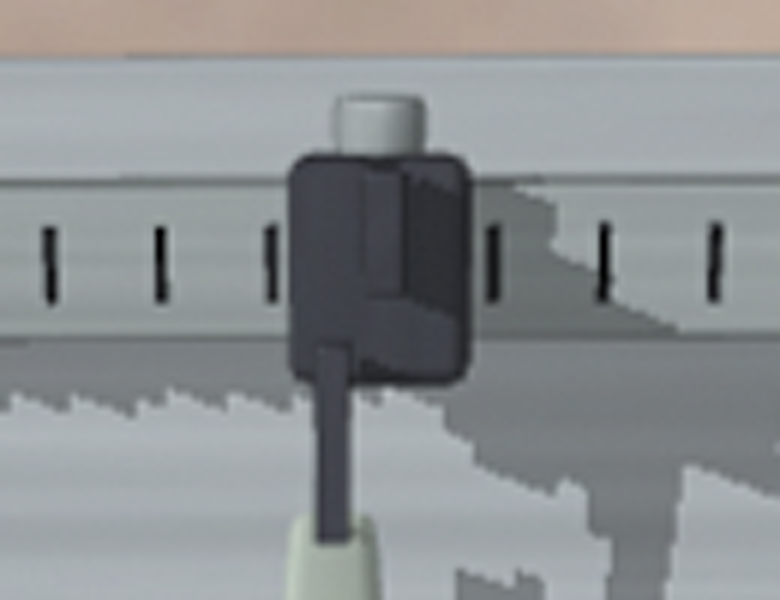

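play_rows([
  [[0.003,0,0],[0,0,0],-1],
  [[0.006,0,0],[0,0,0],-1],
  [[0.008,0,0],[0,0,0],-1],
  [[0.008,0,0],[0,0,0],-1],
  [[0.008,0,0],[0,0,0],-1],
  [[0.008,0,0],[0,0,0],-1],
])

```text
clock: 8.45
position: [0.5349, 0.044, 0.0693]
ee_rot: [2.101, 2.336, -0.001]
force: [-2.4, -4.9, 5.2]
width: 0.086
```

```bash
python3 look.py w10
python3 - <<'E'
import numpy as np
z=np.load('pics/w10.npz'); im=z['im'].astype(int).sum(2)
for r in (175,178,180,183,186,190,195,200,205,210,214,218,222): print(r,im[r,305:335].tolist())
print(z['intrinsics'],z['k1']); print(z['d'][185,300:340])
E
```

```text
8.45 [0.53491426 0.04401337 0.06928645] 7.923199738872032 [-2.3641506  -4.9244949   5.18460011]
cam z-axis in tool/ right axis in rig yaw -0.04988007711344267
175 [211, 209, 206, 208, 207, 203, 204, 203, 196, 209, 205, 206, 213, 198, 137, 144, 143, 145, 145, 147, 149, 145, 146, 142, 135, 111, 189, 342, 332, 328]
178 [210, 209, 207, 209, 206, 202, 203, 204, 200, 212, 206, 208, 208, 197, 136, 143, 143, 145, 148, 150, 150, 147, 146, 141, 134, 116, 185, 339, 337, 277]
180 [209, 207, 203, 207, 205, 203, 204, 202, 198, 211, 208, 202, 202, 190, 135, 141, 143, 143, 143, 149, 145, 147, 146, 142, 133, 110, 192, 353, 350, 296]
183 [208, 209, 204, 205, 203, 203, 203, 200, 194, 205, 199, 197, 200, 186, 136, 147, 143, 143, 146, 147, 145, 146, 146, 142, 131, 114, 183, 343, 314, 197]
186 [206, 207, 207, 202, 202, 201, 200, 199, 191, 200, 197, 198, 201, 189, 136, 141, 144, 145, 145, 146, 150, 146, 144, 140, 133, 110, 188, 347, 321, 202]
190 [205, 206, 203, 203, 202, 200, 201, 201, 204, 205, 209, 210, 208, 206, 206, 205, 191, 161, 158, 142, 142, 144, 141, 141, 131, 114, 185, 333, 316, 253]
195 [204, 2
[... 969 characters left out ...]
208, 212, 210, 230, 386, 534, 525, 520, 520, 520, 520, 519, 521, 521, 521, 521, 525, 518, 520, 523, 520]
[[365.64992809   0.         315.21570559]
 [  0.         365.64992809 238.13508362]
 [  0.           0.           1.        ]] -0.002913866792351514
[0.19885468 0.19211926 0.19014199 0.19002268 0.18994623 0.18978624
 0.18997717 0.19012308 0.1885537  0.1890137  0.18882015 0.1883355
 0.18970495 0.18953161 0.1736246  0.17421378 0.17453328 0.17439479
 0.17430723 0.17558748 0.18989913 0.18986027 0.18970403 0.19018018
 0.18957955 0.18905495 0.19041738 0.18925141 0.18923329 0.19069147
 0.18876816 0.19184838 0.19806658 0.19681986 0.19872709 0.19846454
 0.19893761 0.19846629 0.19910727 0.19777344]
```

View pics/w10d.png

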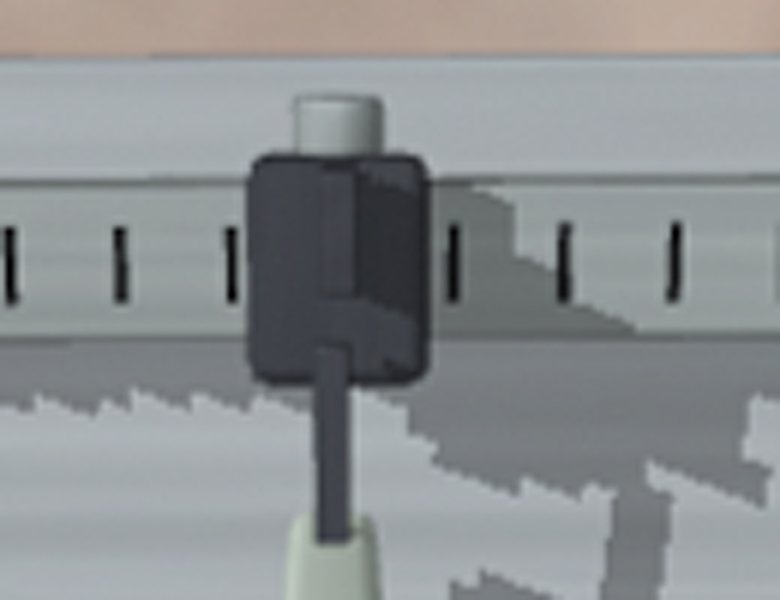

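Run:
```python
import numpy as np
z=np.load('pics/w10.npz'); d=z['d']; im=z['im'].astype(int).sum(2)
np.set_printoptions(linewidth=200)
for r in list(range(170,190,3))+list(range(198,228,4)): print(r,(d[r,307:324]*1000).round().astype(int))
print('col mean colour', im[170:187,307:324].mean(0).round(1))
print(im[204:226,307:324].mean(0).round(1))
# fin of w9
z=np.load('pics/w9.npz'); d=z['d']; im=z['im'].astype(int).sum(2)
print((d[178,310:335]*1000).round().astype(int)); print(im[170:187,310:335].mean(0).round(1))
```

```text
170 [187 187 187 186 187 188 173 172 172 173 172 173 172 188 188 187 188]
173 [189 188 187 188 189 189 173 173 172 173 173 173 173 188 188 188 189]
176 [188 188 187 189 189 188 188 173 173 173 172 173 174 190 189 189 188]
179 [189 188 190 189 190 189 189 175 174 173 174 174 174 190 188 190 190]
182 [189 189 188 190 190 189 189 175 175 174 173 175 174 188 189 189 189]
185 [190 189 189 189 188 190 190 174 174 175 174 174 176 190 190 190 190]
188 [188 190 190 189 190 190 190 174 176 175 175 175 176 190 191 190 190]
198 [191 191 191 192 191 192 183 183 183 184 183 190 191 191 191 190 191]
202 [192 193 191 192 192 191 184 184 183 185 183 192 192 192 191 192 193]
206 [214 215 214 214 214 214 185 184 184 183 185 213 214 214 213 213 214]
210 [213 216 214 214 213 214 186 185 184 184 186 186 213 214 215 216 215]
214 [215 215 216 215 216 214 185 187 186 185 186 186 215 215 215 214 214]
218 [215 215 215 215 216 215 186 186 185 187 186 186 215 215 216 215 216]
222 [216 216 217 217 216 215 187 187 186 187 185 186 216 216 216 218 216]
226 [218 216 216 200 199 198 187 187 187 187 188 187 198 199 200 216 217]
col mean colour [206.6 206.4 206.3 203.5 203.5 201.4 196.8 207.7 203.9 202.6 204.8 192.8 136.6 143.3 144.6 145.4 146.8]
[490.4 489.1 484.7 488.8 466.  328.1 198.  209.2 212.5 209.3 229.  377.4 523.6 504.  503.2 502.7 496.5]
[189 187 189 188 188 190 189 188 188 188 189 174 174 173 174 174 173 189 189 188 189 188 188 189 190]
[206.5 209.6 210.8 210.  207.5 207.9 206.8 204.6 204.5 197.1 184.4 203.6 206.4 205.5 203.5 202.8 180.2 124.1 145.2 146.6 145.8 149.4 149.8 150.4 152.8]
```

play_rows([
  [[0.0008,0,0],[0,0,0],-1],
  [[0.0008,0,0],[0,0,0],-1],
  [[0.0008,0,0],[0,0,0],-1],
  [[0.0008,0,0],[0,0,0],-1],
  [[0.0008,0,0],[0,0,0],-1],
  [[0.0008,0,0],[0,0,0],-1],
])

```text
clock: 9.1
position: [0.5349, 0.0443, 0.0693]
ee_rot: [2.101, 2.335, -0.001]
force: [-2.0, -5.7, 6.1]
width: 0.089
```

```bash
python3 look.py w11
python3 - <<'E'
from h import *
from fit import C
np.set_printoptions(linewidth=200)
z=np.load('pics/w11.npz'); d=z['d']; im=z['im'].astype(int).sum(2)
print((d[170:187,307:324]*1000).mean(0).round().astype(int),(d[204:224,307:324]*1000).mean(0).round().astype(int))
print('fin', im[170:187,307:324].mean(0).round(1)); print('ptr',im[204:226,307:324].mean(0).round(1))
y=[-np.sin(YAW-np.pi/2),np.cos(YAW-np.pi/2),0]; print('cam fwd . rig y',z['R'][2]@y)
# mark y in first picture by rider vs ticks and now, bystanders
for n in ['scene','side']:
    im,_=eyes.get_image(n); cv2.imwrite(f'pics/{n}9.png',im[:,:,::-1])
    df=cv2.absdiff(im,C[n]['im']).max(2)
a=cv2.imread('pics/side9.png')[180:330,270:430]; cv2.imwrite('pics/d9c.png',cv2.resize(a,None,fx=4,fy=4,interpolation=cv2.INTER_CUBIC))
E
```

```text
9.1 [0.53485844 0.04427348 0.06926566] 8.167111893465178 [-1.9823527  -5.69470873  6.14992954]
cam z-axis in tool/ right axis in rig yaw -0.05546991429673653
[189 189 189 189 189 188 174 174 174 174 174 174 178 189 189 189 189] [214 214 214 214 214 214 185 185 185 185 185 196 214 214 214 213 214]
fin [206.5 205.5 203.5 203.2 201.6 205.8 220.1 204.2 203.4 201.6 196.3 161.1 121.9 145.8 146.2 144.7 146.6]
ptr [490.4 488.7 484.  487.  462.3 341.  196.7 208.4 211.6 209.3 229.  373.6 516.3 505.  501.  496.  496.6]
cam fwd . rig y -0.00012017457102313917
```

View pics/w11d.png

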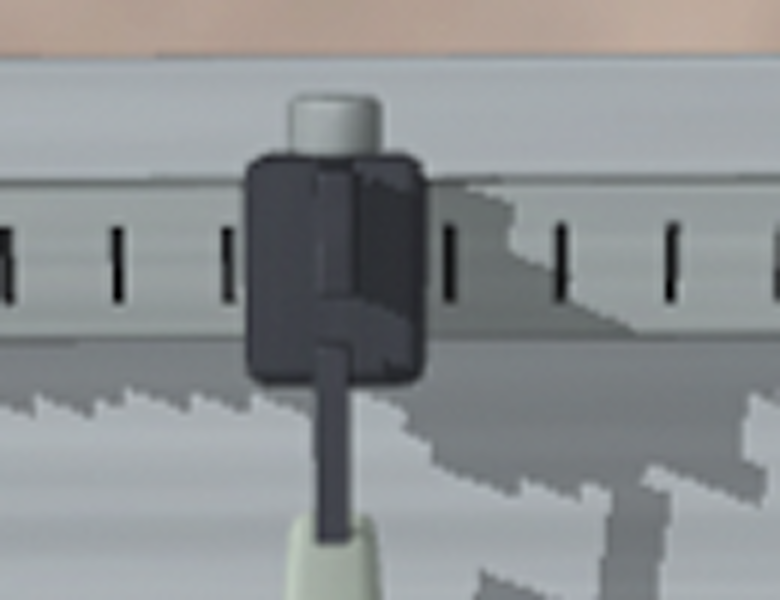

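View pics/d9c.png

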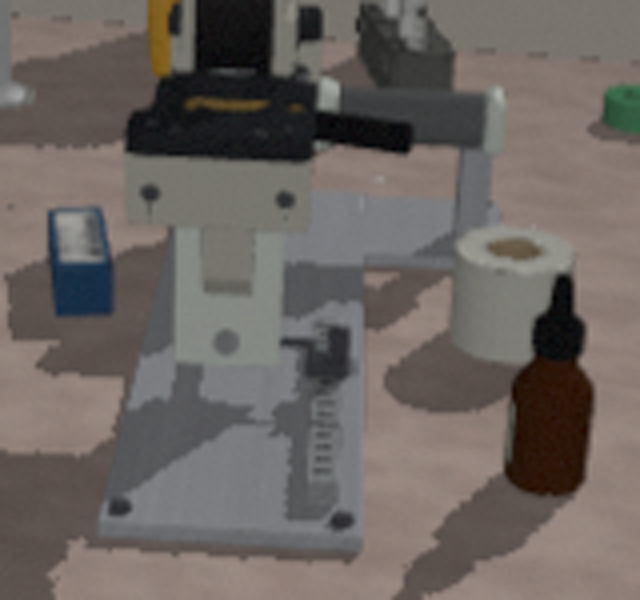

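View pics/scene9.png

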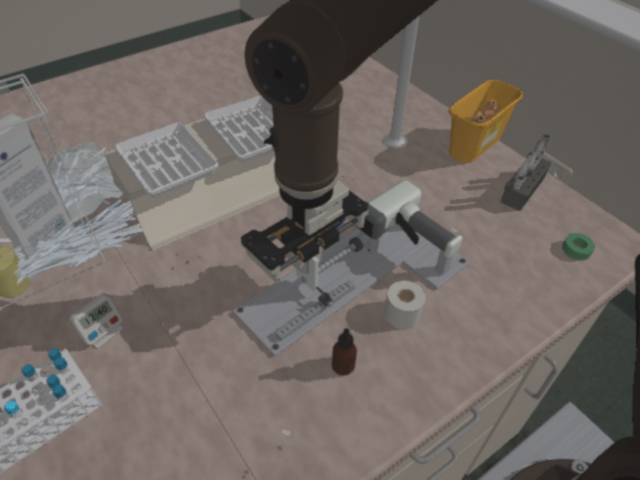

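play_rows([
  [[0,0,0],[0,0,0],-1],
  [[0,0,0],[0,0,0],-1],
  [[0,0,0],[0,0,0],-1],
  [[0,0,0],[0,0,0],-1],
  [[0,0,0],[0,0,0],-1],
  [[0,0,0],[0,0,0],-1],
  [[0,0,0],[0,0,0],-1],
  [[0,0,0],[0,0,0],-1],
  [[0,0,0],[0,0,0],-1],
  [[0,0,0],[0,0,0],-1],
])

```text
clock: 10.25
position: [0.5349, 0.0443, 0.0693]
ee_rot: [2.101, 2.335, -0.001]
force: [-1.9, -4.6, 4.7]
width: 0.085
```

```bash
python3 look.py w12
python3 - <<'E'
from h import *
np.set_printoptions(linewidth=200)
z=np.load('pics/w12.npz'); d=z['d']; im=z['im'].astype(int).sum(2)
print('fin', im[170:187,307:324].mean(0).round(1)); print('ptr',im[204:226,307:324].mean(0).round(1))
a=np.load('pics/w8.npz')['im']; cv2.imwrite('pics/w8e.png',cv2.resize(a[150:220,310:440,::-1],None,fx=6,fy=6,interpolation=cv2.INTER_CUBIC))
E
```

```text
10.25 [0.53485801 0.04426494 0.06925687] 7.7981737634610795 [-1.94306325 -4.57303702  4.68760783]
cam z-axis in tool/ right axis in rig yaw -0.0554859575791653
fin [206.6 204.8 203.5 203.1 201.2 207.  220.2 203.8 203.  202.5 197.  160.9 121.5 145.5 145.8 144.7 145.8]
ptr [490.5 489.2 484.5 486.7 462.2 340.3 196.7 208.7 212.6 208.5 228.8 374.5 516.8 505.1 501.3 495.9 497. ]
```

View pics/w12d.png

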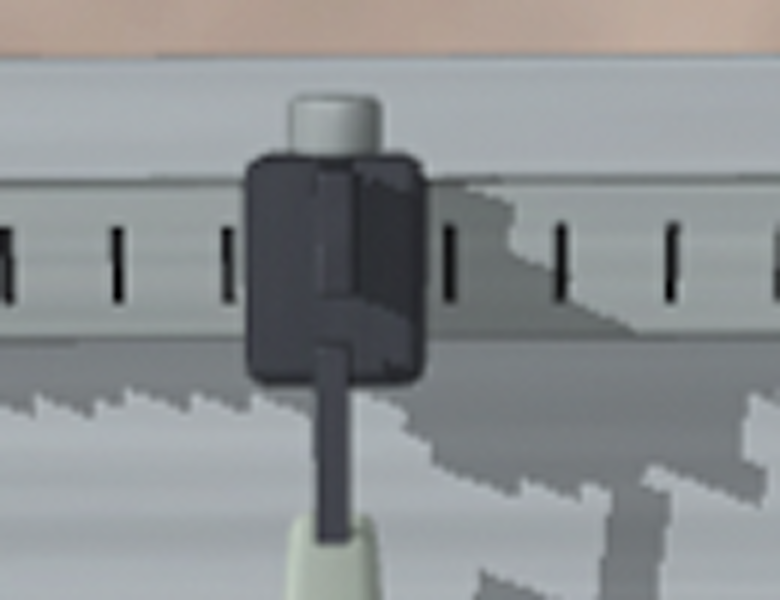

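View pics/w8e.png

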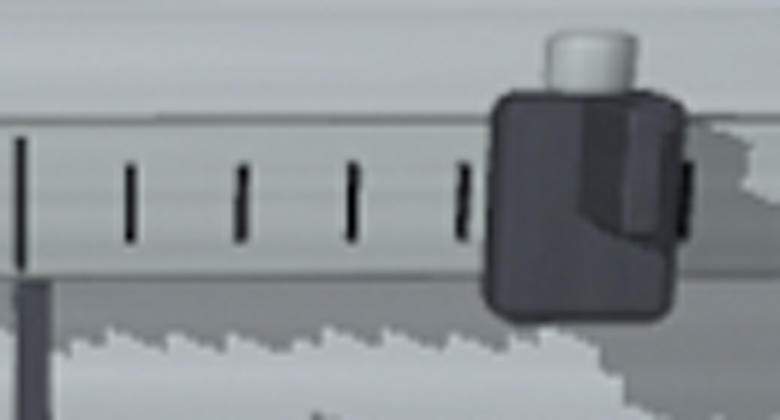

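```bash
python3 -c "
from cell import arm
print(arm.sign_off())"
```

```text
the job is handed in; nothing more can be done
None
```

The job is done and handed in: the scanner was woken, and the arm is still holding the target rod out with its pointer level with the length mark.

- **Trigger:** I squeezed it with 20 N until the opening settled at 39.4 mm. The task gives about 41 mm for fully squeezed, so this reads slightly tighter. After I opened the gripper, the wrist picture showed the blade back at its rest slant.
- **Rod:** I took the plate from above at 35 N and pulled it out about 48 mm. In the wrist picture the pointer and the fin lie in the same columns, within roughly 0.3 mm. My separate estimates from colour edges and from depth differed by about that much. Over a further 1 s hold, neither the pointer nor the arm moved.
- **Surroundings:** In the last side and scene pictures the length mark, film roll, slide box and dropper bottle look to be where they started. I compared those pictures by eye only, not by measurement. The pointer tip ends just above the mark's body, and nothing I saw suggests it touched it.
- **Time:** The clock read 10.25 s of the 40 s allowed at the last check before handing in.

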